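Set the preload screw of a vial slide

TASK

Set the preload of the blue-bridged vial slide: turn its thumbscrew clockwise until it bottoms and is firmly snug, without overtightening it, then back it off a quarter of a turn. Then push the carriage by its black post fully home against the far end, away from the screw, and leave everything else on the bench alone.

Things in the scene. Friction and masses are not known exactly. Their poses are not given: they have to be found in the camera images.
- fixture: Vial slide fixed to the worktop: aluminium base plate 220 mm (its x) by 110 mm (its y) by 12 mm, with a blue bridge across it at x = -45 mm (top 64 mm above the worktop) and a dark end stop at the +x end. Origin: centre of its underside, on the worktop. x: along the rails, away from the screw, roughly away from the robot; z up.
- knob_top (a point): Top centre of the thumbscrew's black bar, 102 mm above the worktop, on the axis at fixture (-45, 0) mm; it stays at that height. The bar is 42 mm long (x), 12 mm wide (y), 26 mm high, to be gripped across its width; below it a disc 42 mm across, 8 mm high, its top 26 mm below this point. A red dot marks the bar's +x end. Axes turn with the knob, z up.
- thumbscrew: The same knob; origin on its axis 68 mm above the worktop. Clockwise from above (yaw falling) tightens. It bottoms after 0.27 to 0.49 of a turn, at a yaw that differs each time and cannot be seen. Running torque about 0.05 N m; snug above 0.12, overtight above 0.45 N m. The quarter turn (90 degrees, 20 either way) counts from where it bottoms, before any wind-up.
- washer_mark (a point): Point on the brass spring washer under the knob, 68 mm above the worktop, 5 mm from the screw's axis. Once bottomed, the knob still yields against the washer at 1.5 N m per rad and springs back when let go; the washer turns with it. The point moves 0.4 mm at 0.12 N m, 1.5 mm at 0.45 N m, less than a reading shows.
- nose (a joint): Depth in m of the steel spindle nose (8 mm thick) below the bridge, driven by the thumbscrew at 0.5 mm a turn: it grows on tightening, is 0.00075 when bottomed and 0.000625 a quarter turn back. The noise of the reading is more than a whole turn, so it is no guide to the quarter turn.
- carriage (a joint): Position in m of the carriage along the fixture's +x: 0 nearest the screw, 0.045 fully home against its far stop. Sliding friction about 2.5 N; it stays where it is left.
- post_top (a point): Top centre of the black post on the carriage, 73 mm above the worktop, at fixture (38 mm + carriage position, 0). The post is 13 mm thick and stands 42 mm above the carriage's top (a 20 mm wide foot for the lowest 5 mm). A white empty vial nest 40 mm across and 10 mm high lies 28 mm from it towards the screw. It moves with the carriage.
- bench_timer: Grey bench timer, 62x62x18 mm, lying on the worktop; a bystander. Origin: centre of its underside.
- beaker: Empty clear glass beaker, 55 mm across and 70 mm high; a bystander. Origin: centre of its underside.
- green_vial: Clear vial with a green cap, 27 mm across and 98 mm high, standing alone on the worktop; a bystander. Origin: centre of its underside.

How it is judged:
On the way, in this order (a step that is already met when the one before it is completed fails the run):
1. the thumbscrew is bottomed and snug (at least 0.12 N m) (value of joint nose above 0.00074 m and distance of washer_mark from where it was at the start of the episode above 0.0004 m), for 0.1 s.
2. the thumbscrew is backed off a quarter turn (70 to 110 degrees) from where it bottomed (value of joint nose between 0.000597 and 0.000653 m), for 0.2 s.
3. the carriage is pushed home, within 2 mm of its far stop (value of joint carriage above 0.043 m), for 0.2 s.
At the end, for the whole second after the job is handed in: The thumbscrew stands a quarter turn (70 to 110 degrees) back from where it bottomed, its washer relaxed; the carriage is within 2 mm of its far stop; timer, beaker and green-capped vial are within 30 mm of where they stood (all of step 2 and value of joint carriage above 0.043 m and distance of washer_mark from where it was at the start of the episode below 0.0004 m and distance of each of bench_timer, beaker, green_vial from where it was at the start of the episode below 0.03 m); the robot touches nothing.
It fails at once if the thumbscrew is overtightened (more than 0.45 N m: its washer winds up by more than 0.3 rad) (distance of washer_mark from where it was at the start of the episode above 0.0015 m).
It fails at once if the timer, the beaker or the green-capped vial is pushed by more than 30 mm (distance of any of bench_timer, beaker, green_vial from where it was at the start of the episode above 0.03 m).
It also fails if it takes over 72 s, if anything falls off the work surface, if the arm or the gripper's body presses on something with over 40 N, if the wrist force passes 120 N, or if a joint passes its speed limit or range.

ROBOT

A 7-joint arm with a two-finger parallel gripper is mounted at the origin on a cart in front of the work surface, level with it; the furniture and walls round the work are solid. World frame = base frame: x ahead of the robot, y to its left, z up, the work surface at z = 0. Lengths are in m, angles in rad, forces in N, time in s.
With the tool pointing down it reaches from about 0.4 to 0.85 m from the base axis. Payload 10.4 kg.
Tool frame: the origin (TCP) lies on the centre line of the jaws, within the pads' length; the fingertips stand 8 mm ahead of it and the grasp point (between the pads) lies 11 mm behind it; z points along the fingers, y is the direction in which the jaws open and shut (so a half turn about z gives the same grasp; the last joint's range is limited). The gripper opens to 87 mm and grips with 3 to 60 N. Pads are 19 mm wide; open, the fingers measure 117 mm over their backs; the gripper's body (75 mm by 190 mm) begins 51 mm behind the grasp point.
Start: joints at [-1.211, 0.332, -0.065, 1.46, 0.022, 1.35, -0.088], TCP at [0.233, 0.58, 0.231] pointing down, gripper open.
Joint ranges: [-2.6, 2.6], [-0.5, 2.12], [-1.47, 1.34], [0.16, 2.42], [-1.27, 4.41], [0.06, 2.06], [-2.6, 2.6]. Speed limits (rad/s): [2.22, 2.22, 2.79, 2.79, 3.14, 3.14, 3.14].

INTERFACE

Orientations are given as a 3x3 rotation matrix whose columns are the frame's x, y, z axes.
In Python, from bench import robot gives the robot as it stands.
- The arm moves only by the tool send_rows, never from a script. Its argument "moves" is a list that holds one entry, the list of rows, each a list of 7 numbers: the closure, from 0 (fully open) to 1 (shut), then the shift along the tool's x, y, z in cm, then the turn, a rotation vector about the tool's x, y, z in rad. In form: [[[claw, tx, ty, tz, wx, wy, wz], ...]]. A call has 1 to 12 rows; each row is the pose to reach, as a shift and turn from the pose commanded when the call began, along the tool's axes at that moment; what a row does not reach only later rows make up. A row lasts 1/10 s, in which the tool goes at most 50 mm and 8.59 degrees, less where a joint would pass 70% of its speed; a pose out of reach is approached as far as the arm can. A call with a gripper value outside its range is refused whole. The fingers move at their own pace and stop on an object; "grip_force" is the grip in N (left out, the last holds). Time passes only in rows, so rows that repeat a pose let the fingers close. It gives the time, the measured TCP pose, the force and the opening at its end, in the units of the state.
- robot.state(): the state, without advancing time (a new reading comes with each control period).
- robot.read_camera(name): name is "scene" or "side" or "wrist"; returns a dict with "pixels" (384x512x3 uint8, red, green, blue), "fx", "fy", "cx", "cy" (pixels), "R" (3x3) and "t" (3): a world point X has camera coordinates R X + t; the wrist camera has in their place "T_tool_cam" (4x4, takes a point from camera to tool coordinates, whose origin is the TCP and whose axes are the flange's). Camera axes: x right, y down, z forward; pixel columns grow to the right and rows downward; lengths in m; the calibration is good to about 2 mm. A picture is of the moment at which its call begins: read the wrist's pose just before it. There is no depth.
- robot.finish_job(): hands the job in, once; it reports no verdict.
The state is a dict: "t": time; "joint_pos": joint angles; "joint_velocities": joint speeds; "effort": joint torques, N m; "eef_pos": TCP position; "tcp_rot": TCP orientation; "wrist_force": force on the tool from outside, world axes, zero at the start; "torque": the same for the moment, N m; "grip_width": finger opening in m.
Only numpy, scipy, OpenCV 4.12 (cv2) and the standard library are available. Lean on these libraries where they do the work, as an engineer would, in place of code of your own. Each camera call takes 0.05 s, during which the arm holds its last target.

## Working session

There is one attempt and no reset: what is moved stays moved. The work goes in short steps, Python scripts to look and compute and a tool call to move; the robot and the scene stay as the last step left them, time stands still between calls to the robot, and variables do not carry over. Pictures are saved under pics/ and viewed, and the job is handed in when it is done.

Besides the shell and the picture viewer there is one more tool, called after ">>>" by a JSON object that holds its "fn" and its "kwargs". send_rows: Moves the arm, as the interface text tells. Its arguments: {"type":"object","properties":{"moves":{"type":"array","items":{"type":"array","items":{"type":"array","items":{"type":"number"}}}},"grip_force":{"type":"number"}},"required":["moves"]}

```bash
ls; mkdir -p pics
python3 - <<'E'
from bench import robot
import cv2,json
s=robot.state(); print({k:(v if not hasattr(v,'tolist') else v.tolist()) for k,v in s.items()})
for n in ["scene","side","wrist"]:
    c=robot.read_camera(n); cv2.imwrite(f"pics/{n}0.png",c["pixels"][:,:,::-1])
    print(n,{k:(v if not hasattr(v,'tolist') else v.tolist()) for k,v in c.items() if k!='pixels'})
E
```

```text
pics
{'t': 0.0, 'joint_pos': [-1.2106066006792748, 0.33285099535872253, -0.06472919899435454, 1.4609569736697967, 0.021597303324914222, 1.349904345412747, -0.08850496948769346], 'joint_velocities': [-0.00013930133306177208, -0.0023886177720363394, -0.0007747593414522203, -0.0005530669575641841, 0.0010578660053227925, 0.0008737728178619332, 0.0008420274787146626], 'effort': [-0.00010617779253152548, -62.325589656829834, 0.02457911381497979, -38.98908734321594, -0.06141516845673323, 0.03990472876466811, 0.00014684442248835694], 'eef_pos': [0.233288111123607, 0.5794132054313904, 0.2297595713300172], 'tcp_rot': [[-0.9276424643890402, 0.3734691791402751, -0.00048009844573938224], [0.3734694836244022, 0.9276414972045233, -0.0013406958913020851], [-5.534935299005653e-05, -0.001422988559222966, -0.9999989860194906]], 'wrist_force': [-0.08304247503460434, -0.08746882169375868, -0.008804473580546202], 'torque': [0.010688705412485853, 0.018151029333369238, 0.05116844825371486], 'grip_width': 0.08711161190820249}
scene {'fx': 415.8866831306145, 'fy': 415.8866831306145, 'cx': 257.0871678126605, '
[... 389 characters left out ...]
07529407738, 'R': [[0.8891987907182779, -0.4575092379428279, -0.003287519144500358], [-0.2514843464485869, -0.4827482019711491, -0.8388741246366763], [0.38220561753652915, 0.7467526167952783, -0.5443155291124119]], 't': [-0.3475302743561882, 0.3182446601736341, 0.8028970304635732]}
wrist {'fx': 278.35772361903014, 'fy': 278.35772361903014, 'cx': 259.74918283822547, 'cy': 190.1171445424223, 'T_tool_cam': [[0.0015350050180177799, -0.9639144777867306, -0.2662076694476053, 0.07419816099977936], [0.9999988204376427, 0.0014653218403598875, 0.00046038595017941465, 0.0008378654104485017], [-5.3692770634707734e-05, -0.2662080621338036, 0.9639155900658771, -0.15354344313144544], [0.0, 0.0, 0.0, 1.0]]}
```

View pics/scene0.png

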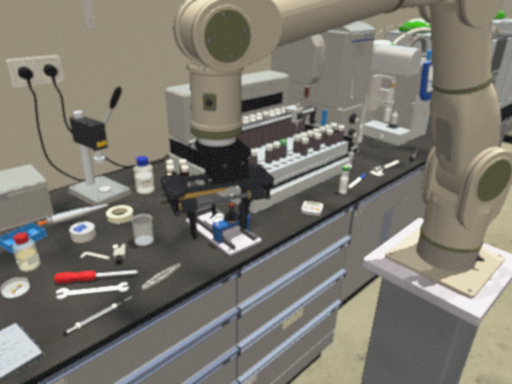

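View pics/side0.png

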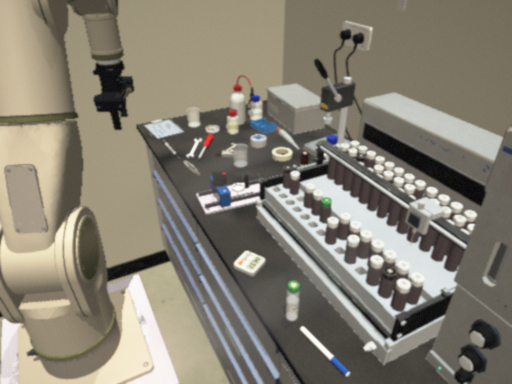

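View pics/wrist0.png

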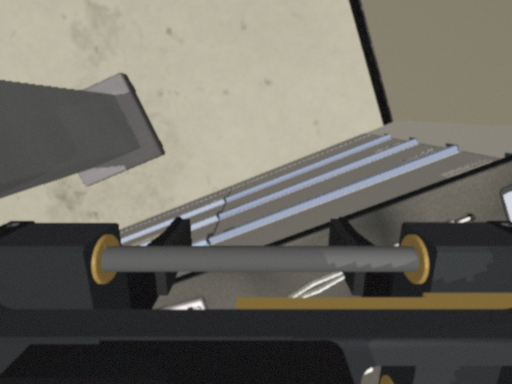

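Run:
```python
import cv2
a=cv2.imread("pics/scene0.png")[180:265,170:370]; cv2.imwrite("pics/scene0c.png",cv2.resize(a,None,fx=4,fy=4,interpolation=cv2.INTER_CUBIC))
a=cv2.imread("pics/side0.png")[140:290,180:330]; cv2.imwrite("pics/side0c.png",cv2.resize(a,None,fx=4,fy=4,interpolation=cv2.INTER_CUBIC))
```

```text
(no output)
```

View pics/scene0c.png

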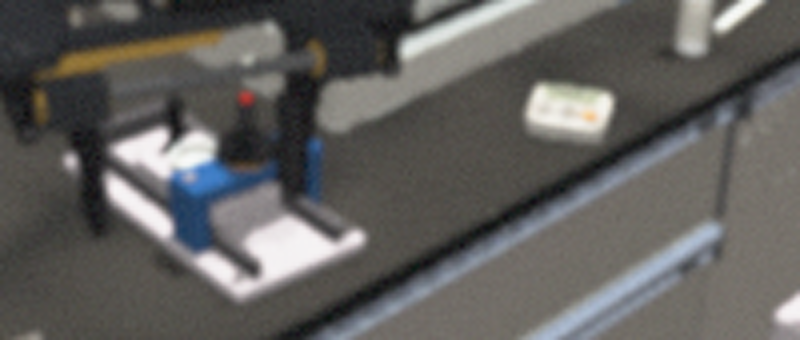

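View pics/side0c.png

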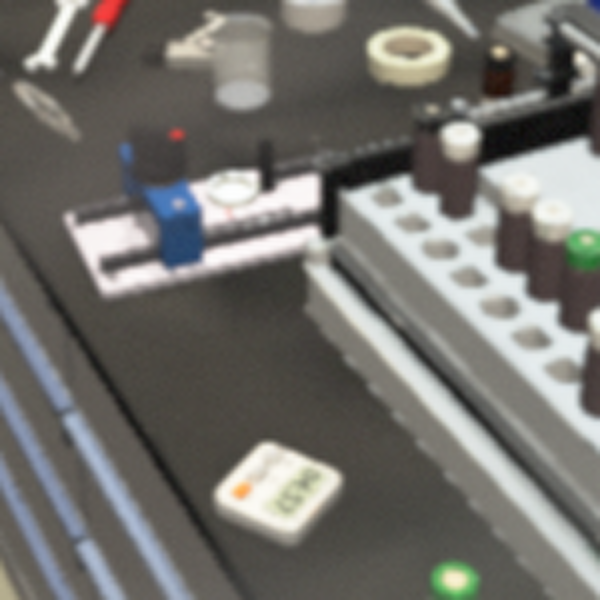

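```bash
cat > h.py <<'E'
import numpy as np
from bench import robot
def ray(c,u,v,s=None):
    d=np.array([(u-c['cx'])/c['fx'],(v-c['cy'])/c['fy'],1.0])
    if 'R' in c: R=np.array(c['R']);return -R.T@np.array(c['t']),R.T@d
    T=np.array(c['T_tool_cam']);Rt=np.array(s['tcp_rot']);p=np.array(s['eef_pos'])
    return p+Rt@T[:3,3],Rt@T[:3,:3]@d
def plane(c,u,v,z,s=None):
    o,d=ray(c,u,v,s); return o+d*(z-o[2])/d[2]
def proj(c,X,s=None):
    if 'R' in c: p=np.array(c['R'])@X+np.array(c['t'])
    else:
        T=np.array(c['T_tool_cam']);q=np.array(s['tcp_rot']).T@(np.array(X)-s['eef_pos']);p=T[:3,:3].T@(q-T[:3,3])
    return p[0]/p[2]*c['fx']+c['cx'],p[1]/p[2]*c['fy']+c['cy']
E
python3 - <<'E'
from h import *
np.set_printoptions(precision=4,suppress=True)
s=robot.read_camera("side")
for n,x,y,z in [("nearL",105,290,.006),("farL",68,218,.012),("post",265,138,.073),("dot",177,133,.1),("bridgeNtop",180,205,.064),("timer",280,480,.018),("beakerbot",243,95,0),("cap",455,580,.098)]:
    print(n,plane(s,180+x/4,140+y/4,z))
c=robot.read_camera("scene")
for n,x,y,z in [("dot",246,97,.1),("cornerR",362,238,.012),("cornerL",240,292,.012),("timer",570,108,.018),("farcorner",70,160,.012)]:
    print(n,plane(c,170+x/4,180+y/4,z))
E
```

```text
nearL [0.3866 0.3072 0.006 ]
farL [0.3932 0.4022 0.012 ]
post [0.5403 0.3485 0.073 ]
dot [0.4657 0.3445 0.1   ]
bridgeNtop [0.4489 0.3046 0.064 ]
timer [0.405 0.054 0.018]
beakerbot [0.6093 0.5365 0.    ]
cap [ 0.4136 -0.1301  0.098 ]
dot [0.464  0.3449 0.1   ]
cornerR [0.3804 0.3132 0.012 ]
cornerL [0.3891 0.4167 0.012 ]
timer [0.3943 0.0693 0.018 ]
farcorner [0.5998 0.3982 0.012 ]
```

>>> {"fn": "send_rows", "kwargs": {"moves": [[[0,-3.5,-1.2,-0.2,0,0,0],[0,-7,-2.5,-0.4,0,0,0],[0,-11,-3.9,-0.6,0,0,0],[0,-15,-5.3,-0.9,0,0,0],[0,-19,-6.7,-1.2,0,0,0],[0,-23,-8.1,-1.5,0,0,0],[0,-27,-9.5,-1.7,0,0,0],[0,-30.5,-10.8,-1.9,0,0,0],[0,-33.5,-11.8,-2,0,0,0],[0,-35.5,-12.6,-2,0,0,0],[0,-35.7,-12.6,-2,0,0,0],[0,-35.7,-12.6,-2,0,0,0]]]}}

```text
t: 1.45
eef_pos: [0.5174, 0.3296, 0.2503]
tcp_rot: [[-0.927, 0.374, -0.0], [0.374, 0.927, 0.0], [0.0, -0.0, -1.0]]
wrist_force: [-0.4, 0.0, -0.1]
grip_width: 0.0864
```

Run:
```python
from h import *
import cv2
s=robot.state();c=robot.read_camera("wrist");print(s['t'],s['eef_pos'],s['joint_pos'],s['torque'])
cv2.imwrite("pics/w1.png",c["pixels"][:,:,::-1])
```

```text
1.45 [0.51742654 0.32963097 0.2503297 ] [-0.75802984  0.29452025  0.14630915  1.47300724 -0.04351191  1.37753624
  0.57775583] [ 0.02449492 -0.00604056  0.01810835]
```

View pics/w1.png

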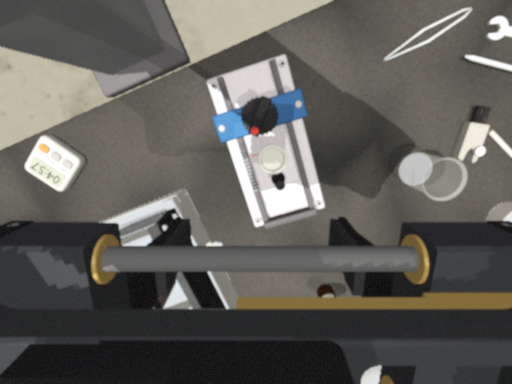

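Run:
```python
import cv2
a=cv2.imread("pics/w1.png")[50:230,200:335]; cv2.imwrite("pics/w1c.png",cv2.resize(a,None,fx=4,fy=4,interpolation=cv2.INTER_CUBIC)[:600])
a=cv2.imread("pics/w1.png")[80:150,210:310]; a=cv2.convertScaleAbs(a,alpha=1.5,beta=20);cv2.imwrite("pics/w1d.png",cv2.resize(a,None,fx=8,fy=8,interpolation=cv2.INTER_CUBIC))
```

```text
(no output)
```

View pics/w1c.png

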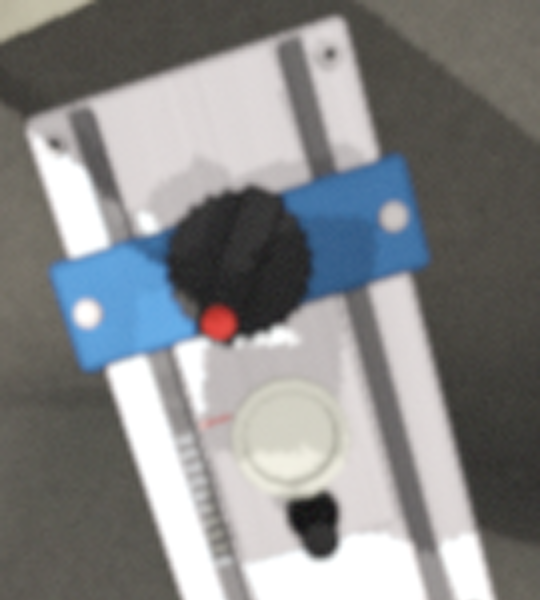

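View pics/w1d.png

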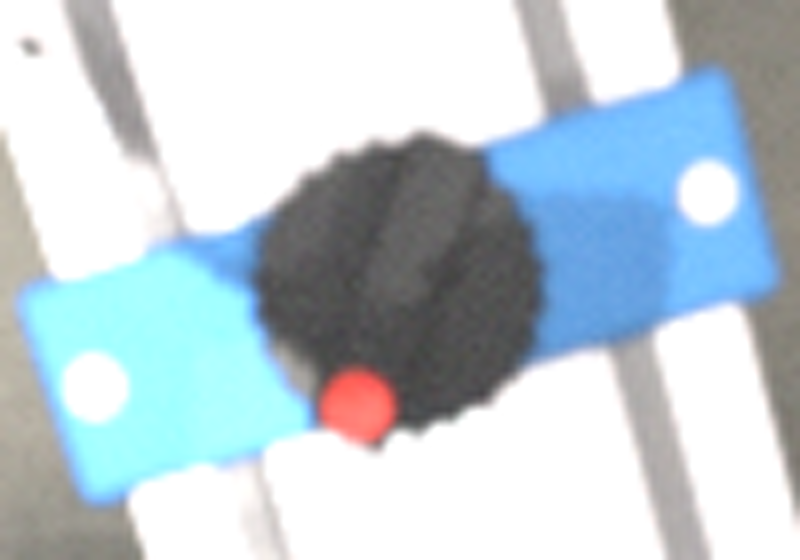

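Run:
```python
from h import *
import cv2
np.set_printoptions(precision=4,suppress=True)
s=robot.state();c=robot.read_camera("wrist")
D=lambda x,y:(210+x/8-.5+.06,80+y/8-.44)
C=lambda x,y:(200+x/4-.4,50+y/4-.4)
img=c['pixels'].astype(int)
m=(img[...,2]-img[...,0]>60)&(np.indices(img.shape[:2])[0]<160)&(np.indices(img.shape[:2])[1]>190)&(np.indices(img.shape[:2])[1]<330)
cn=max(cv2.findContours(m.astype(np.uint8),0,2)[0],key=cv2.contourArea)
b=cv2.boxPoints(cv2.minAreaRect(cv2.convexHull(cn)))
print(b); bw=np.array([plane(c,*p,.064,s) for p in b]);print(bw,bw.mean(0), [np.linalg.norm(bw[i]-bw[i-1]) for i in range(4)])
A=plane(c,*D(95,387),.064,s);B=plane(c,*D(708,193),.064,s);print("screws",A,B,(A+B)/2,np.linalg.norm(A-B),"fixt yaw",np.degrees(np.arctan2(*(B-A)[[1,0]]))-90)
mr=(img[...,0]-img[...,1]>100)
cn=[k for k in cv2.findContours(mr.astype(np.uint8),0,2)[0] if 200<k[:,0,0].mean()<310 and k[:,0,1].mean()<150]
k=max(cn,key=cv2.contourArea)[:,0].mean(0);print("dot px",k)
for z in (.095,.1,.102): print("dot",z,plane(c,*k,z,s))
print("barfar",plane(c,*D(435,155),.102,s))
print("barleft",plane(c,*D(392,190),.102,s),plane(c,*D(340,355),.102,s))
print("barright",plane(c,*D(470,205),.102,s),plane(c,*D(425,330),.102,s))
print("post",plane(c,*C(321,545),.073,s))
for p in [(30,120),(342,15)]: print("corner",plane(c,*C(*p),.012,s))
print("nest",plane(c,*C(290,437),.041,s))
```

```text
[[269.4288  98.0416]
 [299.2272  89.3504]
 [307.1456 116.4992]
 [277.3472 125.1904]]
[[0.4364 0.3758 0.064 ]
 [0.4403 0.4111 0.064 ]
 [0.4723 0.4097 0.064 ]
 [0.4686 0.3734 0.064 ]] [0.4544 0.3925 0.064 ] [np.float64(0.032219472680506275), np.float64(0.035539125191172444), np.float64(0.03200553399140292), np.float64(0.036420815728506396)]
screws [0.4468 0.3103 0.064 ] [0.4547 0.4046 0.064 ] [0.4507 0.3575 0.064 ] 0.09456716953534877 fixt yaw -4.783089028407247
dot px [253.1333 131.1333]
dot 0.095 [0.4628 0.3454 0.095 ]
dot 0.1 [0.4626 0.3456 0.1   ]
dot 0.102 [0.4625 0.3457 0.102 ]
barfar [0.4365 0.3683 0.102 ]
barleft [0.4384 0.3616 0.102 ] [0.4552 0.3475 0.102 ]
barright [0.4439 0.3703 0.102 ] [0.4564 0.3591 0.102 ]
post [0.5371 0.3501 0.073 ]
corner [0.3827 0.3106 0.012 ]
corner [0.3912 0.4169 0.012 ]
nest [0.5076 0.3527 0.041 ]
```

>>> {"fn": "send_rows", "kwargs": {"moves": [[[0,2,0,1,0,0,0.1],[0,4,0,3,0,0,0.2],[0,6,0.1,5,0,0,0.3],[0,7.2,0.1,7,0,0,0.33],[0,7.2,0.1,9,0,0,0.33],[0,7.2,0.1,9,0,0,0.33],[0,7.2,0.1,9,0,0,0.33]]]}}

```text
t: 2.25
eef_pos: [0.4507, 0.358, 0.1611]
tcp_rot: [[-0.757, 0.653, -0.0], [0.653, 0.757, 0.0], [0.0, 0.0, -1.0]]
wrist_force: [0.9, -1.0, 1.1]
grip_width: 0.0872
```

Run:
```python
from h import *
import cv2
s=robot.state();c=robot.read_camera("wrist");print(s['t'],s['eef_pos'],s['joint_pos'],s['torque'])
cv2.imwrite("pics/w2.png",c["pixels"][:,:,::-1])
c=robot.read_camera("side");cv2.imwrite("pics/s2.png",cv2.resize(c["pixels"][100:250,150:350,::-1],None,fx=4,fy=4,interpolation=2))
```

```text
2.25 [0.45066991 0.35803995 0.16109894] [-0.86793654  0.26961531  0.13834576  1.69430734 -0.03993617  1.18033709
  0.13995644] [-0.04287606  0.00416795 -0.04497951]
```

View pics/w2.png

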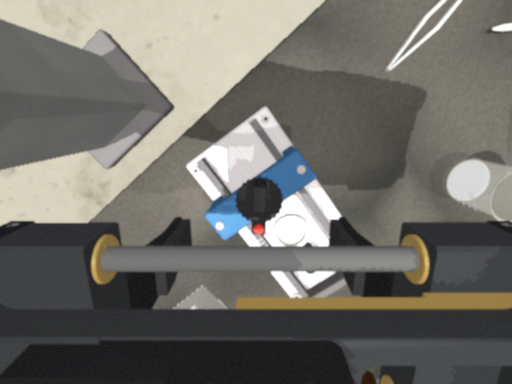

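View pics/s2.png

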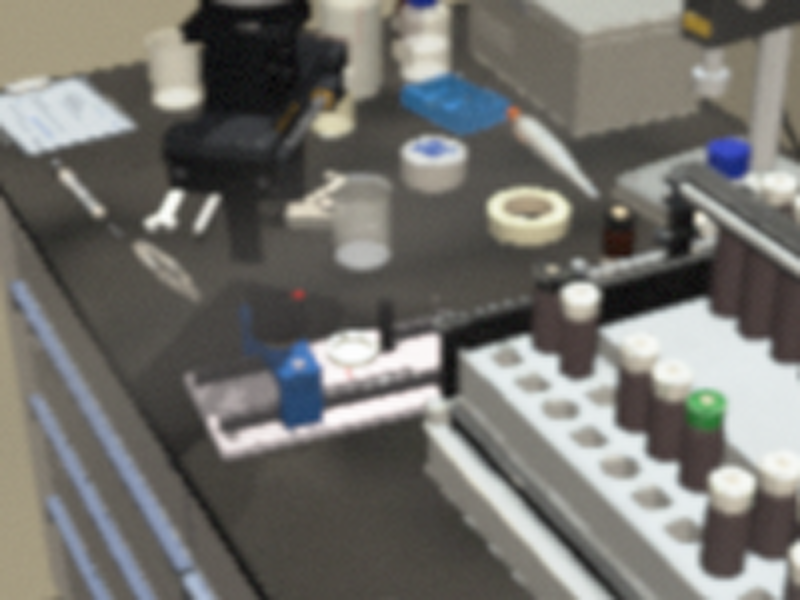

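Run:
```python
import cv2
a=cv2.imread("pics/w2.png")[165:245,215:315]; a=cv2.convertScaleAbs(a,alpha=2.2,beta=20);cv2.imwrite("pics/w2d.png",cv2.resize(a,None,fx=7,fy=7,interpolation=cv2.INTER_CUBIC))
from h import *
s=robot.state();c=robot.read_camera("wrist")
a=np.array(s['eef_pos'])
X=np.array(s['tcp_rot'])[:,0]
for d in(-.021,0,.021):
    p=a+X*d;p[2]=.102;print(proj(c,p,s))
```

```text
(np.float64(259.0193244777264), np.float64(232.4241392594163))
(np.float64(259.04097916357995), np.float64(208.49121216824724))
(np.float64(259.06373509663695), np.float64(183.34117810963434))
```

View pics/w2d.png

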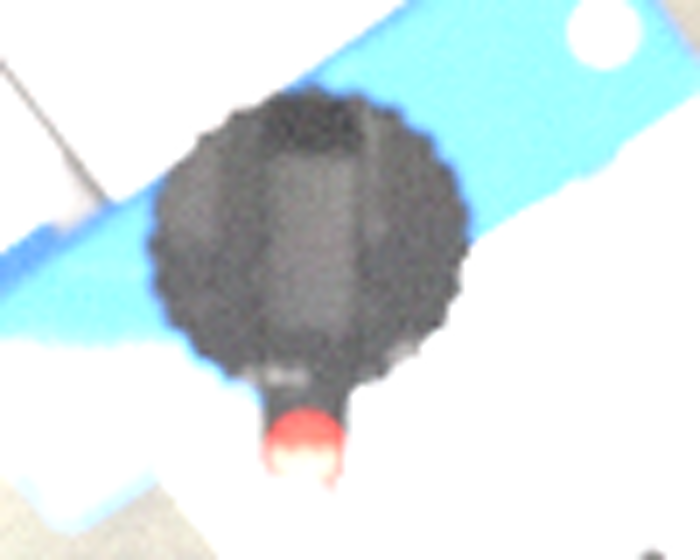

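>>> {"fn": "send_rows", "kwargs": {"moves": [[[0,-0.1,0,2,0,0,0],[0,-0.1,0,4,0,0,0],[0,-0.1,0,6,0,0,0],[0,-0.1,0,7,0,0,0],[0,-0.1,0,7.4,0,0,0],[0,-0.1,0,7.4,0,0,0]]], "grip_force": 40}}

```text
t: 3.0
eef_pos: [0.4521, 0.3569, 0.0869]
tcp_rot: [[-0.756, 0.654, 0.0], [0.654, 0.756, 0.0], [-0.0, 0.0, -1.0]]
wrist_force: [0.0, -0.1, -0.3]
grip_width: 0.0869
```

>>> {"fn": "send_rows", "kwargs": {"moves": [[[0.4,0,0,0,0,0,0],[0.7,0,0,0,0,0,0],[0.8,0,0,0,0,0,0],[0.9,0,0,0,0,0,0],[1,0,0,0,0,0,0],[1,0,0,0,0,0,0],[1,0,0,0,0,0,0],[1,0,0,0,0,0,0],[1,0,0,0,0,0,0]]], "grip_force": 50}}

```text
t: 3.9
eef_pos: [0.4519, 0.3567, 0.0865]
tcp_rot: [[-0.757, 0.654, -0.0], [0.654, 0.757, 0.0], [0.0, -0.0, -1.0]]
wrist_force: [-0.1, -0.1, -0.1]
grip_width: 0.0233
```

```bash
cat > st.py <<'E'
from h import *
np.set_printoptions(precision=4,suppress=True)
s=robot.state();R=np.array(s['tcp_rot'])
print(round(s['t'],2),np.array(s['eef_pos']),"yaw(toolx)",round(np.degrees(np.arctan2(R[1,0],R[0,0])),2),"q7",round(s['joint_pos'][6],3),"F",np.array(s['wrist_force']),"T",np.array(s['torque']),"g",s['grip_width'],"eff7",s['effort'][6])
E
python3 st.py
```

```text
3.9 [0.4519 0.3567 0.0865] yaw(toolx) 139.16 q7 0.151 F [-0.0999 -0.1119 -0.0546] T [-0.0463 -0.0188 -0.0533] g 0.02326260656301731 eff7 -0.0001280692185900989
```

>>> {"fn": "send_rows", "kwargs": {"moves": [[[1,0,0,0,0,0,0],[1,0,0,0,0,0,0],[1,0,0,0,0,0,0],[1,0,0,0,0,0,0],[1,0,0,0,0,0,0]]]}}

```text
t: 4.4
eef_pos: [0.4517, 0.3564, 0.0865]
tcp_rot: [[-0.756, 0.654, -0.001], [0.654, 0.756, -0.001], [0.0, -0.001, -1.0]]
wrist_force: [-5.1, -3.1, 3.7]
grip_width: 0.0114
```

```bash
for i in 1 2 3; do python3 st.py; done
```

```text
4.4 [0.4517 0.3564 0.0865] yaw(toolx) 139.15 q7 0.151 F [-5.0625 -3.1164  3.6707] T [-0.8607  0.8527  0.0045] g 0.011354666145770331 eff7 0.039753089658916
4.4 [0.4517 0.3564 0.0865] yaw(toolx) 139.15 q7 0.151 F [-5.0625 -3.1164  3.6707] T [-0.8607  0.8527  0.0045] g 0.011354666145770331 eff7 0.039753089658916
4.4 [0.4517 0.3564 0.0865] yaw(toolx) 139.15 q7 0.151 F [-5.0625 -3.1164  3.6707] T [-0.8607  0.8527  0.0045] g 0.011354666145770331 eff7 0.039753089658916
```

>>> {"fn": "send_rows", "kwargs": {"moves": [[[1,0,-0.06,0,0,0,0.1],[1,0,-0.06,0,0,0,0.2],[1,0,-0.06,0,0,0,0.3],[1,0,-0.06,0,0,0,0.4],[1,0,-0.06,0,0,0,0.4],[1,0,-0.06,0,0,0,0.4]]]}}

```text
t: 5.0
eef_pos: [0.452, 0.3567, 0.0866]
tcp_rot: [[-0.445, 0.896, 0.001], [0.896, 0.445, 0.001], [0.0, 0.001, -1.0]]
wrist_force: [3.1, 0.3, -1.9]
grip_width: 0.0118
```

```bash
python3 st.py
```

```text
5.0 [0.452  0.3567 0.0866] yaw(toolx) 116.42 q7 -0.226 F [ 3.0736  0.337  -1.9118] T [ 0.2777 -0.6432  0.0315] g 0.01177902406977125 eff7 -0.3381883632391691
```

>>> {"fn": "send_rows", "kwargs": {"moves": [[[1,0,0,0,0,0,0.1],[1,0,0,0,0,0,0.2],[1,0,0,0,0,0,0.3],[1,0,0,0,0,0,0.4],[1,0,0,0,0,0,0.5],[1,0,0,0,0,0,0.6],[1,0,0,0,0,0,0.7],[1,0,0,0,0,0,0.8],[1,0,0,0,0,0,0.9],[1,0,0,0,0,0,1.0],[1,0,0,0,0,0,1.0],[1,0,0,0,0,0,1.0]]]}}

```text
t: 6.2
eef_pos: [0.4535, 0.3565, 0.0867]
tcp_rot: [[0.514, 0.858, 0.004], [0.858, -0.514, 0.001], [0.003, 0.003, -1.0]]
wrist_force: [8.9, 3.4, -6.4]
grip_width: 0.0117
```

```bash
python3 st.py
cat > avg.py <<'E'
import sys
from h import *
np.set_printoptions(precision=4,suppress=True)
n=int(sys.argv[1]);A=[]
for i in range(n):
    s=robot.state();R=np.array(s['tcp_rot'])
    A.append([np.degrees(np.arctan2(R[1,0],R[0,0])),*s['eef_pos'],*s['wrist_force'],*s['torque'],s['effort'][6],s['joint_pos'][6],*np.degrees(np.arctan2(R[1,0],R[0,0]))*np.ones(0)])
    robot.read_camera("side")
A=np.array(A);m=A.mean(0);d=A.std(0)
print("t",round(s['t'],2),"yaw %.2f(%.2f)"%(m[0],d[0]),"p",m[1:4],"F",m[4:7],"T",m[7:10],"sd",d[7:10],"e7 %.3f(%.3f) q7 %.3f"%(m[10],d[10],m[11]))
E
python3 avg.py 12
```

```text
6.2 [0.4535 0.3565 0.0867] yaw(toolx) 59.06 q7 -1.174 F [ 8.9009  3.3984 -6.3623] T [ 0.4817 -2.0998  0.0333] g 0.011719815441102462 eff7 -0.21101101767271757
t 6.75 yaw 59.07(0.00) p [0.4535 0.3565 0.0867] F [ 9.1115  2.4051 -6.9332] T [ 0.4496 -2.0875  0.0449] sd [0.0182 0.0203 0.0243] e7 -0.069(0.044) q7 -1.174
```

>>> {"fn": "send_rows", "kwargs": {"moves": [[[1,0.11,0.1,0,0,0,0.08],[1,0.11,0.1,0,0,0,0.16],[1,0.11,0.1,0,0,0,0.24],[1,0.11,0.1,0,0,0,0.28],[1,0.11,0.1,0,0,0,0.28]]]}}

```text
t: 7.3
eef_pos: [0.4541, 0.3563, 0.0866]
tcp_rot: [[0.732, 0.682, 0.002], [0.682, -0.732, -0.0], [0.001, 0.001, -1.0]]
wrist_force: [5.4, -1.1, -2.9]
grip_width: 0.0118
```

```bash
python3 avg.py 6
```

```text
t 7.55 yaw 43.03(0.03) p [0.4541 0.3563 0.0866] F [ 5.3954 -1.0162 -2.6165] T [-0.3408 -1.1874  0.0619] sd [0.008  0.0089 0.0205] e7 -0.239(0.270) q7 -1.435
```

>>> {"fn": "send_rows", "kwargs": {"moves": [[[1,0.04,0.05,0,0,0,0.07],[1,0.04,0.05,0,0,0,0.14],[1,0.04,0.05,0,0,0,0.14]]]}}

```text
t: 7.9
eef_pos: [0.4542, 0.3561, 0.0866]
tcp_rot: [[0.82, 0.573, 0.001], [0.573, -0.82, -0.0], [0.001, 0.001, -1.0]]
wrist_force: [4.1, -1.4, -1.4]
grip_width: 0.012
```

```bash
python3 avg.py 6
```

```text
t 8.15 yaw 35.04(0.05) p [0.4542 0.3561 0.0866] F [ 4.1065 -2.3187 -1.1259] T [-0.7073 -1.0156  0.0666] sd [0.0081 0.0553 0.0328] e7 -0.359(0.463) q7 -1.565
```

>>> {"fn": "send_rows", "kwargs": {"moves": [[[1,0.02,0.05,0,0,0,0.07],[1,0.02,0.05,0,0,0,0.14],[1,0.02,0.05,0,0,0,0.14]]]}}

```text
t: 8.5
eef_pos: [0.4544, 0.3559, 0.0866]
tcp_rot: [[0.891, 0.453, 0.001], [0.453, -0.891, -0.0], [0.0, 0.001, -1.0]]
wrist_force: [4.6, -3.5, -0.4]
grip_width: 0.0114
```

```bash
python3 avg.py 6
```

```text
t 8.75 yaw 27.06(0.05) p [0.4544 0.3559 0.0866] F [ 4.1185 -3.2872 -0.1235] T [-0.8577 -0.8952  0.0723] sd [0.0248 0.0274 0.0277] e7 -0.351(0.446) q7 -1.695
```

>>> {"fn": "send_rows", "kwargs": {"moves": [[[1,0.03,0.06,0,0,0,0.07],[1,0.03,0.06,0,0,0,0.14],[1,0.03,0.06,0,0,0,0.14]]]}}

```text
t: 9.1
eef_pos: [0.4546, 0.3557, 0.0866]
tcp_rot: [[0.946, 0.325, -0.0], [0.325, -0.946, -0.0], [-0.0, 0.0, -1.0]]
wrist_force: [2.8, -3.9, 0.6]
grip_width: 0.0117
```

```bash
python3 avg.py 6
```

```text
t 9.35 yaw 19.02(0.05) p [0.4545 0.3557 0.0866] F [ 2.6238 -3.8541  1.5063] T [-1.0033 -0.4492  0.0538] sd [0.0531 0.0227 0.0364] e7 -0.354(0.465) q7 -1.825
```

>>> {"fn": "send_rows", "kwargs": {"moves": [[[1,0.0,0.05,0,0,0,0.07],[1,0.0,0.05,0,0,0,0.14],[1,0.0,0.05,0,0,0,0.14]]]}}

```text
t: 9.7
eef_pos: [0.4546, 0.3554, 0.0866]
tcp_rot: [[0.982, 0.188, -0.0], [0.188, -0.982, -0.0], [-0.0, 0.0, -1.0]]
wrist_force: [1.8, -3.9, 2.0]
grip_width: 0.0115
```

```bash
python3 avg.py 6
```

```text
t 9.95 yaw 10.92(0.05) p [0.4546 0.3554 0.0866] F [ 1.4288 -3.9728  2.2856] T [-1.0312 -0.2581  0.0449] sd [0.0263 0.0884 0.0082] e7 -0.380(0.457) q7 -1.956
```

>>> {"fn": "send_rows", "kwargs": {"moves": [[[1,0.0,0.04,0,0,0,0.07],[1,0.0,0.04,0,0,0,0.14],[1,0.0,0.04,0,0,0,0.14]]]}}

```text
t: 10.3
eef_pos: [0.4546, 0.3552, 0.0865]
tcp_rot: [[0.999, 0.048, -0.0], [0.048, -0.999, 0.0], [-0.0, -0.0, -1.0]]
wrist_force: [0.1, -3.0, 2.4]
grip_width: 0.012
```

```bash
python3 avg.py 6
```

```text
t 10.55 yaw 2.89(0.06) p [0.4547 0.3552 0.0866] F [ 0.8558 -3.3826  2.2208] T [-0.9152 -0.1184  0.0488] sd [0.0498 0.0484 0.0404] e7 -0.381(0.455) q7 -2.086
```

>>> {"fn": "send_rows", "kwargs": {"moves": [[[1,0.0,0.03,0,0,0,0.07],[1,0.0,0.03,0,0,0,0.14],[1,0.0,0.03,0,0,0,0.14]]]}}

```text
t: 10.9
eef_pos: [0.4546, 0.3549, 0.0865]
tcp_rot: [[0.996, -0.091, -0.0], [-0.091, -0.996, 0.0], [-0.0, -0.0, -1.0]]
wrist_force: [-0.3, -3.5, 3.1]
grip_width: 0.0116
```

```bash
python3 avg.py 6
```

```text
t 11.15 yaw -5.13(0.06) p [0.4547 0.3549 0.0866] F [ 0.3439 -3.1657  2.5732] T [-0.784   0.0801  0.0442] sd [0.0349 0.0346 0.0297] e7 -0.379(0.454) q7 -2.216
```

>>> {"fn": "send_rows", "kwargs": {"moves": [[[1,0.0,0.03,0,0,0,0.07],[1,0.0,0.03,0,0,0,0.14],[1,0.0,0.03,0,0,0,0.14]]]}}

```text
t: 11.5
eef_pos: [0.4546, 0.3547, 0.0866]
tcp_rot: [[0.973, -0.229, -0.0], [-0.229, -0.973, 0.0], [-0.0, -0.0, -1.0]]
wrist_force: [-0.0, -3.3, 1.9]
grip_width: 0.0117
```

```bash
python3 avg.py 6
```

```text
t 11.75 yaw -13.15(0.05) p [0.4546 0.3546 0.0866] F [-0.2103 -2.4724  2.0542] T [-0.6344  0.2638  0.05  ] sd [0.0465 0.0481 0.0242] e7 -0.377(0.453) q7 -2.345
```

>>> {"fn": "send_rows", "kwargs": {"moves": [[[0.5,0,0,0,0,0,0],[0.5,0,0,0,0,0,0],[0.5,0,0,0,0,0,0],[0.5,0,0,-1,0,0,0],[0.5,0,0,-2,0,0,0],[0.5,0,0,-3,0,0,0],[0.5,0,0,-3,0,0,-0.15],[0.5,0,0,-3,0,0,-0.3],[0.5,0,0,-3,0,0,-0.45],[0.5,0,0,-3,0,0,-0.6],[0.5,0,0,-3,0,0,-0.75],[0.5,0,0,-3,0,0,-0.9]]]}}

```text
t: 13.0
eef_pos: [0.4551, 0.3547, 0.1176]
tcp_rot: [[0.781, 0.625, 0.001], [0.625, -0.781, 0.001], [0.001, -0.0, -1.0]]
wrist_force: [0.8, -0.2, -0.9]
grip_width: 0.0432
```

>>> {"fn": "send_rows", "kwargs": {"moves": [[[0.5,0,0,0,0,0,-0.15],[0.5,0,0,0,0,0,-0.3],[0.5,0,0,0,0,0,-0.45],[0.5,0,0,0,0,0,-0.6],[0.5,0,0,0,0,0,-0.75],[0.5,0,0,0,0,0,-0.9],[0.5,0,0,0,0,0,-1.05],[0.5,0,0,0,0,0,-1.2],[0.5,0,0,0,0,0,-1.35],[0.5,0,0,0,0,0,-1.5],[0.5,0,0,0,0,0,-1.65],[0.5,0,0,0,0,0,-1.8]]]}}

```text
t: 14.2
eef_pos: [0.4551, 0.3545, 0.1176]
tcp_rot: [[-0.786, 0.619, 0.001], [0.619, 0.786, 0.001], [-0.0, 0.001, -1.0]]
wrist_force: [0.2, -0.5, 0.0]
grip_width: 0.0437
```

```bash
python3 st.py
```

```text
14.2 [0.4551 0.3545 0.1176] yaw(toolx) 141.79 q7 0.209 F [ 0.1664 -0.5157  0.0256] T [-0.0404  0.027   0.0442] g 0.04365776197082304 eff7 -3.0182799696922302
```

>>> {"fn": "send_rows", "kwargs": {"moves": [[[0.5,0.06,-0.05,0,0,0,-0.14],[0.5,0.06,-0.05,0,0,0,-0.28],[0.5,0.06,-0.05,0,0,0,-0.4],[0.5,0.06,-0.05,0,0,0,-0.437],[0.5,0.06,-0.05,0,0,0,-0.437]]]}}

```text
t: 14.7
eef_pos: [0.4544, 0.3545, 0.1175]
tcp_rot: [[-0.972, 0.234, 0.001], [0.234, 0.972, 0.001], [-0.001, 0.001, -1.0]]
wrist_force: [-0.3, -0.5, -1.1]
grip_width: 0.0438
```

```bash
python3 avg.py 8;python3 - <<'E'
from h import *
import cv2
c=robot.read_camera("wrist");a=cv2.convertScaleAbs(c["pixels"][:,:,::-1],alpha=1.6,beta=20)
cv2.imwrite("pics/w3.png",a)
E
```

```text
t 15.05 yaw 166.44(0.03) p [0.4542 0.3545 0.117 ] F [-0.0989 -0.0031 -0.0457] T [ 0.0012 -0.0072 -0.0224] sd [0.0262 0.031  0.0329] e7 0.164(0.291) q7 0.621
```

View pics/w3.png

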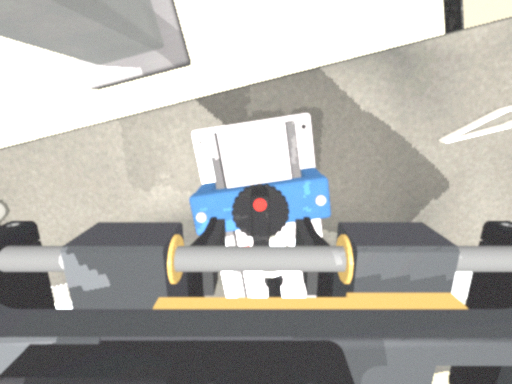

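>>> {"fn": "send_rows", "kwargs": {"moves": [[[0.5,0,0,1.2,0,0,0],[0.5,0,0,2.4,0,0,0],[0.5,0,0,3.0,0,0,0],[0.7,0,0,3.0,0,0,0],[1,0,0,3.0,0,0,0],[1,0,0,3.0,0,0,0],[1,0,0,3.0,0,0,0],[1,0,0,3.0,0,0,0],[1,0,0,3.0,0,0,0],[1,0,0,3.0,0,0,0],[1,0,0,3.0,0,0,0]]]}}

```text
t: 16.25
eef_pos: [0.4542, 0.3547, 0.0869]
tcp_rot: [[-0.972, 0.234, 0.001], [0.234, 0.972, 0.001], [-0.0, 0.001, -1.0]]
wrist_force: [1.1, 0.3, 2.2]
grip_width: 0.0119
```

```bash
python3 avg.py 6
```

```text
t 16.5 yaw 166.49(0.00) p [0.4542 0.3547 0.0869] F [0.727  1.0487 2.8652] T [ 0.2772 -0.1105 -0.0052] sd [0.045  0.0112 0.0333] e7 -0.002(0.000) q7 0.625
```

>>> {"fn": "send_rows", "kwargs": {"moves": [[[1,0,0,0,0,0,0.05],[1,0,0,0,0,0,0.1],[1,0,0,0,0,0,0.1]]]}}

```text
t: 16.85
eef_pos: [0.4542, 0.3546, 0.0868]
tcp_rot: [[-0.944, 0.33, 0.0], [0.33, 0.944, 0.0], [-0.0, 0.001, -1.0]]
wrist_force: [1.1, 0.9, 4.7]
grip_width: 0.0116
```

```bash
python3 avg.py 8
```

```text
t 17.2 yaw 160.82(0.04) p [0.4541 0.3546 0.0868] F [0.4289 1.0802 5.1113] T [ 0.2409 -0.0874  0.0258] sd [0.0408 0.0376 0.0218] e7 -0.218(0.308) q7 0.531
```

>>> {"fn": "send_rows", "kwargs": {"moves": [[[1,0,0,0,0,0,0.05],[1,0,0,0,0,0,0.1],[1,0,0,0,0,0,0.1]]]}}

```text
t: 17.55
eef_pos: [0.4541, 0.3545, 0.0868]
tcp_rot: [[-0.906, 0.422, 0.0], [0.422, 0.906, 0.0], [-0.0, 0.0, -1.0]]
wrist_force: [1.4, 0.5, 5.3]
grip_width: 0.0116
```

```bash
python3 avg.py 8
```

```text
t 17.9 yaw 155.10(0.03) p [0.4541 0.3545 0.0868] F [0.447  0.4954 5.523 ] T [ 0.1086 -0.0333  0.1204] sd [0.0327 0.0219 0.0364] e7 -0.279(0.261) q7 0.436
```

>>> {"fn": "send_rows", "kwargs": {"moves": [[[1,0,0,0,0,0,0.04],[1,0,0,0,0,0,0.07],[1,0,0,0,0,0,0.07]]]}}

```text
t: 18.25
eef_pos: [0.4541, 0.3544, 0.0868]
tcp_rot: [[-0.875, 0.484, 0.0], [0.484, 0.875, 0.0], [-0.0, 0.0, -1.0]]
wrist_force: [-0.2, 1.0, 6.0]
grip_width: 0.0116
```

```bash
python3 avg.py 8
```

```text
t 18.6 yaw 151.10(0.02) p [0.4541 0.3544 0.0868] F [0.003  0.3929 6.0483] T [-0.0015  0.0127  0.215 ] sd [0.0222 0.0294 0.0311] e7 -0.317(0.162) q7 0.369
```

>>> {"fn": "send_rows", "kwargs": {"moves": [[[1,0,0,0,0,0,0.03],[1,0,0,0,0,0,0.06],[1,0,0,0,0,0,0.06]]]}}

```text
t: 18.95
eef_pos: [0.454, 0.3544, 0.0868]
tcp_rot: [[-0.845, 0.536, 0.0], [0.536, 0.845, -0.0], [-0.0, 0.0, -1.0]]
wrist_force: [-0.9, -0.1, 6.5]
grip_width: 0.0114
```

```bash
python3 avg.py 10
```

```text
t 19.4 yaw 147.67(0.02) p [0.454  0.3544 0.0868] F [-0.5589  0.0007  6.4389] T [-0.0582  0.0661  0.3065] sd [0.0254 0.0313 0.0302] e7 -0.379(0.145) q7 0.313
```

>>> {"fn": "send_rows", "kwargs": {"moves": [[[1,0,0,0,0,0,-0.1],[1,0,0,0,0,0,-0.2],[1,0,0,0,0,0,-0.3],[1,0,0,0,0,0,-0.4],[1,0,0,0,0,0,-0.5],[1,0,0,0,0,0,-0.6],[1,0,0,0,0,0,-0.7],[1,0,0,0,0,0,-0.8],[1,0,0,0,0,0,-0.85],[1,0,0,0,0,0,-0.85]]]}}

```text
t: 20.45
eef_pos: [0.4541, 0.3553, 0.0868]
tcp_rot: [[-0.959, -0.282, 0.001], [-0.282, 0.959, 0.002], [-0.001, 0.001, -1.0]]
wrist_force: [0.9, 4.4, 4.5]
grip_width: 0.0118
```

```bash
python3 avg.py 6
```

```text
t 20.7 yaw -163.73(0.06) p [0.4541 0.3553 0.0869] F [1.0811 5.1346 4.0134] T [ 1.2504 -0.3028  0.0076] sd [0.046  0.0258 0.0219] e7 0.278(0.366) q7 1.120
```

>>> {"fn": "send_rows", "kwargs": {"moves": [[[1,0,0.06,0,0,0,-0.1],[1,0,0.06,0,0,0,-0.2],[1,0,0.06,0,0,0,-0.3],[1,0,0.06,0,0,0,-0.4],[1,0,0.06,0,0,0,-0.5],[1,0,0.06,0,0,0,-0.6],[1,0,0.06,0,0,0,-0.7],[1,0,0.06,0,0,0,-0.8],[1,0,0.06,0,0,0,-0.88],[1,0,0.06,0,0,0,-0.9],[1,0,0.06,0,0,0,-0.9]]]}}

```text
t: 21.85
eef_pos: [0.4534, 0.3561, 0.0868]
tcp_rot: [[-0.377, -0.926, -0.0], [-0.926, 0.377, 0.002], [-0.001, 0.001, -1.0]]
wrist_force: [-0.6, 5.5, 5.4]
grip_width: 0.0116
```

```bash
python3 avg.py 8
```

```text
t 22.2 yaw -112.16(0.01) p [0.4534 0.3562 0.0868] F [-0.3986  5.4511  4.3972] T [ 1.3624  0.2512 -0.0034] sd [0.0268 0.0257 0.0337] e7 0.078(0.135) q7 1.976
```

>>> {"fn": "send_rows", "kwargs": {"moves": [[[0.5,0,0,0,0,0,0],[0.5,0,0,0,0,0,0],[0.5,0,0,0,0,0,0],[0.5,0,0,0,0,0,0],[0.5,0,0,-2,0,0,0],[0.5,0,0,-5,0,0,0],[0.5,0,0,-9,0,0,0],[0.5,0,0,-13,0,0,0],[0.5,0,0,-16,0,0,0],[0.5,0,0,-16,0,0,0]]]}}

```text
t: 23.25
eef_pos: [0.4553, 0.356, 0.2513]
tcp_rot: [[-0.377, -0.926, 0.005], [-0.926, 0.378, 0.005], [-0.006, -0.003, -1.0]]
wrist_force: [-0.4, 0.4, -1.4]
grip_width: 0.0435
```

>>> {"fn": "send_rows", "kwargs": {"moves": [[[0.9,0,0,0,0,0,0.15],[0.9,-0.5,1,0,0,0,0.3],[0.9,-1,3,0,0,0,0.45],[0.9,-1.5,5,0,0,0,0.6],[0.9,-2,7,0,0,0,0.75],[0.9,-2,8,0,0,0,0.9],[0.9,-2,8,0,0,0,1.05],[0.9,-2,8,0,0,0,1.2],[0.9,-2,8,0,0,0,1.27],[0.9,-2,8,0,0,0,1.27],[0.9,-2,8,0,0,0,1.27]]]}}

```text
t: 24.35
eef_pos: [0.3871, 0.4034, 0.2459]
tcp_rot: [[-0.997, 0.083, -0.001], [0.083, 0.997, -0.001], [0.001, -0.001, -1.0]]
wrist_force: [-0.2, 0.5, -0.3]
grip_width: 0.0088
```

```bash
python3 st.py
python3 - <<'E'
from h import *
import cv2
c=robot.read_camera("wrist");cv2.imwrite("pics/w4.png",c["pixels"][:,:,::-1])
c=robot.read_camera("side");cv2.imwrite("pics/s4.png",cv2.resize(c["pixels"][100:250,150:350,::-1],None,fx=4,fy=4,interpolation=2))
E
```

```text
24.35 [0.3871 0.4034 0.2459] yaw(toolx) 175.21 q7 0.591 F [-0.1635  0.5258 -0.2613] T [ 0.0198 -0.0014 -0.0339] g 0.008826766270670399 eff7 -0.2340763807296753
```

View pics/w4.png

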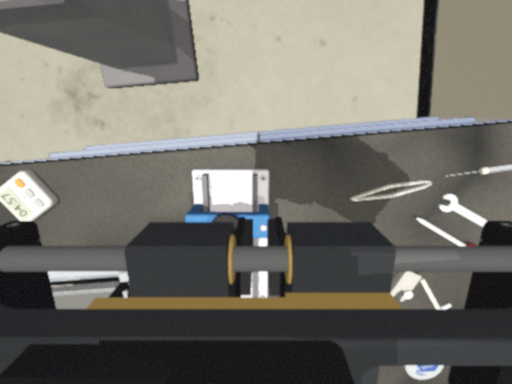

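View pics/s4.png

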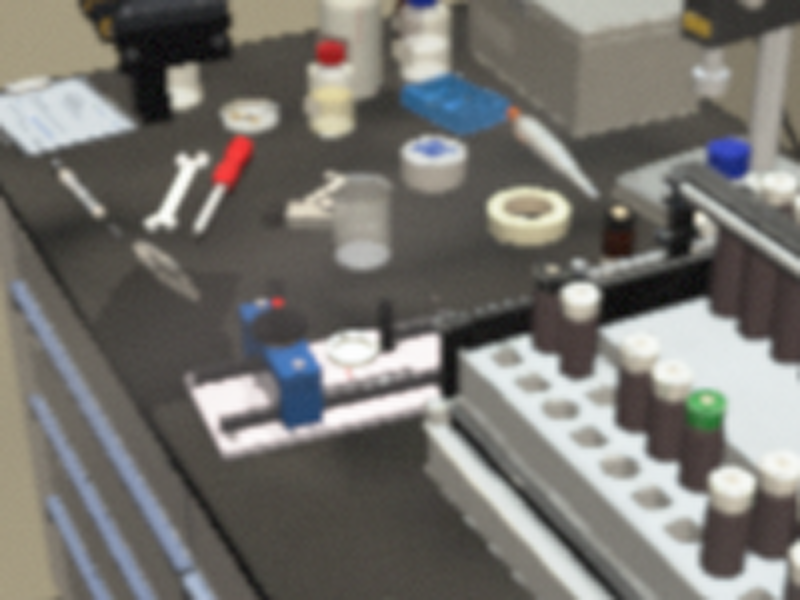

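Run:
```python
from h import *
import cv2
c=robot.read_camera("side");img=c['pixels'].astype(int)
m=(img[...,0]-img[...,1]>80);m[:, :180]=0;m[:165]=0;m[195:]=0;m[:,240:]=0
ys,xs=np.nonzero(m);print(len(xs),xs.mean(),ys.mean());p=plane(c,xs.mean(),ys.mean(),.102)
print(p, np.degrees(np.arctan2(p[1]-.3555,p[0]-.4535))%360)
for a in (67.8,247.8): print(a,proj(c,np.array([.454+.017*np.cos(np.radians(a)),.3550+.017*np.sin(np.radians(a)),.102])))
print("origin", proj(c,np.array([.454,.355,.102])))
# post, rack checks
X=lambda x,y:(150+x/4-.4,100+y/4-.4)
print("post",plane(c,*X(387,306),.073))
a=c['pixels'][160:200,200:260,::-1];cv2.imwrite("pics/s5.png",cv2.resize(cv2.convertScaleAbs(a,alpha=2),None,fx=12,fy=12,interpolation=2))
```

```text
4 219.0 175.25
[0.44601696 0.33791591 0.102     ] 246.94745133749382
67.8 (np.float64(219.16802545102428), np.float64(169.17892883703502))
247.8 (np.float64(219.31019829569377), np.float64(174.9173714225747))
origin (np.float64(219.23826022619207), np.float64(172.0137755740866))
post [0.53635646 0.33971931 0.073     ]
```

View pics/s5.png

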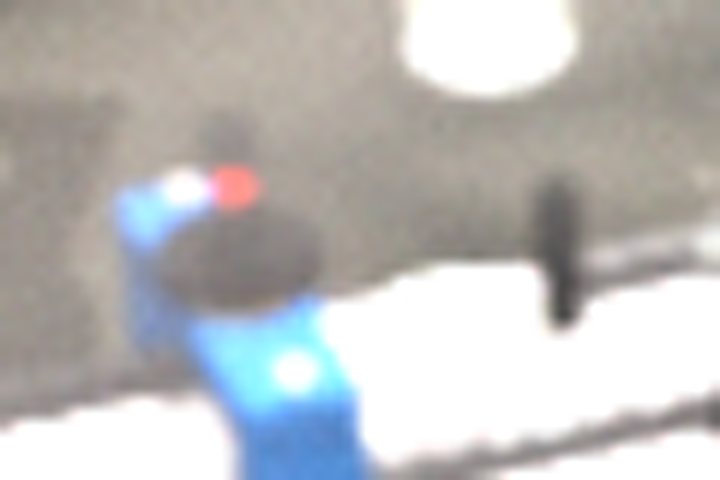

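Run:
```python
from h import *
import cv2
np.set_printoptions(precision=3,suppress=True)
c=robot.read_camera("side")
X=lambda x,y:(150+x/4-.4,100+y/4-.4)
for n,x,y in [("cap1",580,295),("cap0",545,270),("rackcorner",465,355),("blackcorner",445,340),("bracket",437,408)]:
    print(n,[plane(c,*X(x,y),z)[:2] for z in (.03,.06,.09,.12,.15)])
c=robot.read_camera("scene");cv2.imwrite("pics/sc4.png",cv2.resize(c["pixels"][130:260,160:360,::-1],None,fx=4,fy=4,interpolation=2))
```

```text
cap1 [array([0.718, 0.346]), array([0.689, 0.304]), array([0.661, 0.261]), array([0.633, 0.219]), array([0.604, 0.176])]
cap0 [array([0.713, 0.395]), array([0.685, 0.351]), array([0.657, 0.306]), array([0.629, 0.262]), array([0.601, 0.217])]
rackcorner [array([0.589, 0.309]), array([0.566, 0.268]), array([0.544, 0.228]), array([0.521, 0.187]), array([0.498, 0.146])]
blackcorner [array([0.585, 0.336]), array([0.563, 0.294]), array([0.54 , 0.252]), array([0.518, 0.21 ]), array([0.495, 0.168])]
bracket [array([0.535, 0.255]), array([0.515, 0.216]), array([0.495, 0.178]), array([0.475, 0.14 ]), array([0.455, 0.101])]
```

View pics/sc4.png

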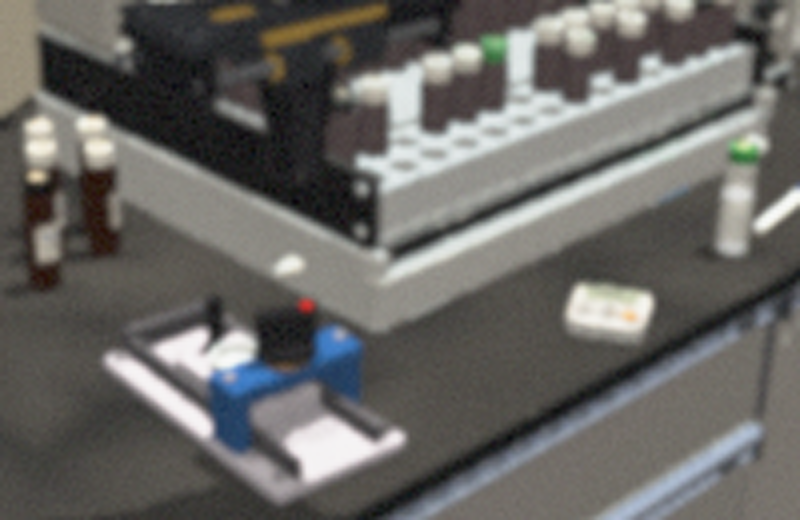

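Run:
```python
from h import *
np.set_printoptions(precision=3,suppress=True)
c=robot.read_camera("side");d=robot.read_camera("scene")
X=lambda x,y:(150+x/4-.4,100+y/4-.4)
Y=lambda x,y:(160+x/4-.4,130+y/4-.4)
def tri(a,b):
    o1,d1=ray(c,*X(*a));o2,d2=ray(d,*Y(*b))
    A=np.stack([d1,-d2],1);k=np.linalg.lstsq(A,o2-o1,rcond=None)[0]
    p,q=o1+k[0]*d1,o2+k[1]*d2;return (p+q)/2,np.linalg.norm(p-q)
print("cap1",tri((580,288),(372,82)));print("cap0",tri((545,270),(342,92)))
print("blackcorner",tri((445,335),(375,172)))
print("tablecorner",plane(d,*Y(380,330),0.0), "basetop corner",tri((437,408),(380,255)))
```

```text
cap1 (array([0.586, 0.15 , 0.174]), np.float64(0.0017199840421579563))
cap0 (array([0.581, 0.184, 0.173]), np.float64(0.0031177868709626297))
blackcorner (array([0.518, 0.206, 0.131]), np.float64(0.009359257901216493))
tablecorner [0.516 0.204 0.   ] basetop corner (array([0.512, 0.208, 0.068]), np.float64(0.002838975147585213))
```

Run:
```python
from h import *
np.set_printoptions(precision=3,suppress=True)
c=robot.read_camera("side");d=robot.read_camera("scene")
X=lambda x,y:(150+x/4-.4,100+y/4-.4)
Y=lambda x,y:(160+x/4-.4,130+y/4-.4)
for p in [(445,335),(530,305),(640,270),(700,245)]: print(plane(c,*X(*p),.131))
for p in [(375,172),(40,35)]: print(plane(d,*Y(*p),.131))
```

```text
[0.513 0.2   0.131]
[0.584 0.208 0.131]
[0.68  0.213 0.131]
[0.74  0.224 0.131]
[0.527 0.202 0.131]
[0.945 0.218 0.131]
```

>>> {"fn": "send_rows", "kwargs": {"moves": [[[1,-3,-1,0,0,0,0],[1,-6,-2,0,0,0,0],[1,-9.5,-3.2,0,0,0,0],[1,-12.7,-4.3,0,0,0,0],[1,-12.7,-4.3,4,0,0,0],[1,-12.7,-4.3,8,0,0,0],[1,-12.7,-4.3,11,0,0,0],[1,-12.7,-4.3,13.5,0,0,0],[1,-12.7,-4.3,14.5,0,0,0],[1,-12.7,-4.3,14.5,0,0,0]]]}}

```text
t: 25.8
eef_pos: [0.5095, 0.3496, 0.1005]
tcp_rot: [[-0.996, 0.086, -0.002], [0.086, 0.996, -0.001], [0.002, -0.001, -1.0]]
wrist_force: [-0.6, -0.1, 0.7]
grip_width: 0.0003
```

```bash
python3 st.py
python3 - <<'E'
from h import *
import cv2
c=robot.read_camera("side");cv2.imwrite("pics/s6.png",cv2.resize(cv2.convertScaleAbs(c["pixels"][130:220,190:290,::-1],alpha=1.5),None,fx=6,fy=6,interpolation=2))
E
```

```text
25.8 [0.5095 0.3496 0.1005] yaw(toolx) 175.09 q7 0.816 F [-0.596  -0.146   0.6792] T [ 0.0262 -0.0089 -0.042 ] g 0.0002611126679524332 eff7 0.003160194246447645
```

View pics/s6.png

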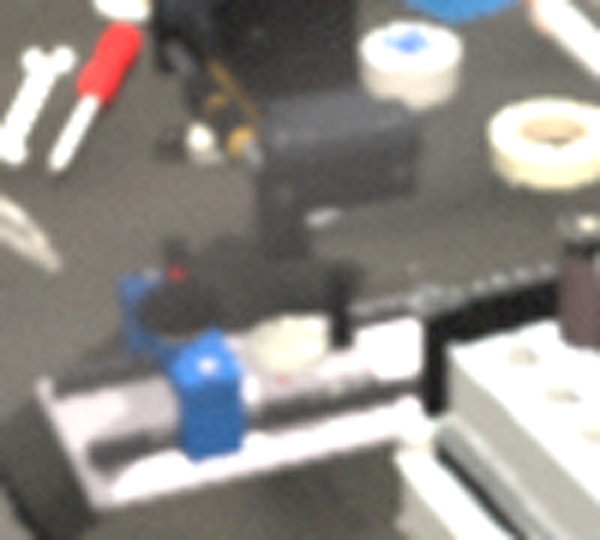

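>>> {"fn": "send_rows", "kwargs": {"moves": [[[1,0,0,1.5,0,0,0],[1,0,0,3,0,0,0],[1,0,0,4,0,0,0],[1,0,0,4.3,0,0,0],[1,0,0,4.3,0,0,0]]]}}

```text
t: 26.35
eef_pos: [0.5098, 0.3498, 0.0579]
tcp_rot: [[-0.996, 0.086, -0.001], [0.086, 0.996, -0.001], [0.001, -0.001, -1.0]]
wrist_force: [0.4, -0.1, 0.6]
grip_width: 0.0006
```

>>> {"fn": "send_rows", "kwargs": {"moves": [[[1,-0.5,0,0,0,0,0],[1,-1,0,0,0,0,0],[1,-1.5,0,0,0,0,0],[1,-2,0,0,0,0,0],[1,-2.5,0,0,0,0,0],[1,-2.5,0,0,0,0,0]]]}}

```text
t: 26.95
eef_pos: [0.5359, 0.3477, 0.0586]
tcp_rot: [[-0.996, 0.086, 0.001], [0.086, 0.996, 0.0], [-0.001, 0.0, -1.0]]
wrist_force: [0.2, 0.4, -0.1]
grip_width: 0.0004
```

```bash
python3 st.py
python3 - <<'E'
from h import *
import cv2
c=robot.read_camera("side");cv2.imwrite("pics/s7.png",cv2.resize(cv2.convertScaleAbs(c["pixels"][130:220,190:290,::-1],alpha=1.5),None,fx=6,fy=6,interpolation=2))
E
```

```text
26.95 [0.5359 0.3477 0.0586] yaw(toolx) 175.05 q7 0.847 F [ 0.1743  0.3879 -0.1266] T [ 0.0237 -0.0673  0.0545] g 0.00040016684846695574 eff7 0.11239346349611878
```

View pics/s7.png

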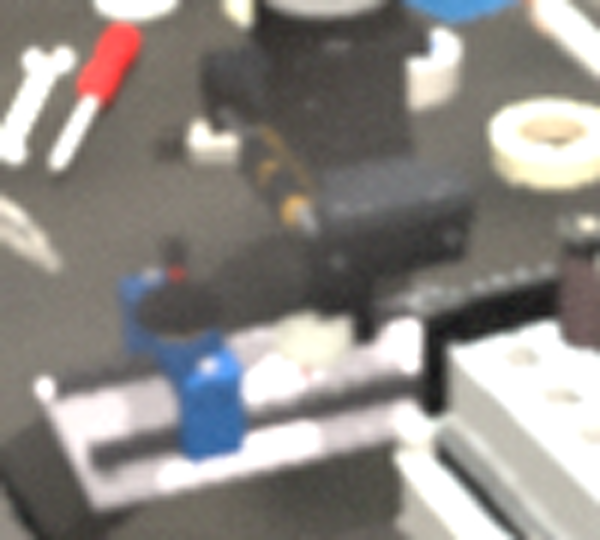

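>>> {"fn": "send_rows", "kwargs": {"moves": [[[1,-0.5,0,0,0,0,0],[1,-1,0,0,0,0,0],[1,-1.5,0,0,0,0,0],[1,-2,0,0,0,0,0],[1,-2.3,0,0,0,0,0],[1,-2.3,0,0,0,0,0]]]}}

```text
t: 27.6
eef_pos: [0.5587, 0.3457, 0.0585]
tcp_rot: [[-0.996, 0.086, 0.001], [0.086, 0.996, 0.0], [-0.001, 0.0, -1.0]]
wrist_force: [0.7, -0.0, -0.8]
grip_width: 0.0002
```

>>> {"fn": "send_rows", "kwargs": {"moves": [[[1,-0.2,0,0,0,0,0],[1,-0.4,0,0,0,0,0],[1,-0.4,0,0,0,0,0]]]}}

```text
t: 27.9
eef_pos: [0.5622, 0.3454, 0.0586]
tcp_rot: [[-0.996, 0.086, 0.0], [0.086, 0.996, 0.0], [-0.0, 0.0, -1.0]]
wrist_force: [-0.7, -1.0, 0.4]
grip_width: 0.0004
```

```bash
python3 avg.py 3
```

```text
t 28.0 yaw 175.08(0.00) p [0.5621 0.3454 0.0586] F [-0.9272 -0.426  -0.4847] T [-0.0247  0.2269 -0.012 ] sd [0.014  0.0194 0.0253] e7 0.025(0.014) q7 0.877
```

>>> {"fn": "send_rows", "kwargs": {"moves": [[[1,-0.2,0,0,0,0,0],[1,-0.4,0,0,0,0,0],[1,-0.4,0,0,0,0,0]]]}}

```text
t: 28.35
eef_pos: [0.5649, 0.3453, 0.0584]
tcp_rot: [[-0.996, 0.085, -0.002], [0.085, 0.996, -0.0], [0.002, -0.001, -1.0]]
wrist_force: [-6.8, -0.8, 2.9]
grip_width: 0.0006
```

```bash
python3 avg.py 2
```

```text
t 28.4 yaw 175.11(0.00) p [0.5649 0.3453 0.0584] F [-7.1126 -0.9292  2.995 ] T [-0.2922  1.508  -0.0313] sd [0.0359 0.0193 0.0036] e7 0.045(0.011) q7 0.881
```

>>> {"fn": "send_rows", "kwargs": {"moves": [[[1,-0.1,0,0,0,0,0],[1,-0.2,0,0,0,0,0],[1,-0.2,0,0,0,0,0]]]}}

```text
t: 28.75
eef_pos: [0.5651, 0.3453, 0.0584]
tcp_rot: [[-0.996, 0.085, -0.006], [0.085, 0.996, -0.001], [0.005, -0.002, -1.0]]
wrist_force: [-15.2, -3.5, 9.4]
grip_width: 0.0005
```

```bash
python3 avg.py 2
```

```text
t 28.8 yaw 175.15(0.00) p [0.5651 0.3453 0.0584] F [-14.557   -3.3746   9.2749] T [-0.7298  3.2007 -0.037 ] sd [0.0099 0.0205 0.0059] e7 0.057(0.005) q7 0.884
```

>>> {"fn": "send_rows", "kwargs": {"moves": [[[1,0.4,0,0,0,0,0],[1,1,0,0,0,0,0],[1,1.2,0,0,0,0,0],[1,1.2,0,-3,0,0,0],[1,1.2,0,-7,0,0,0],[1,1.2,0,-11,0,0,0],[1,1.2,0,-15,0,0,0],[1,4,0,-18,0,0,0],[1,8,1,-18,0,0,0],[1,12,3,-18,0,0,0],[1,16,5,-18,0,0,0],[1,18,6,-18,0,0,0]]]}}

```text
t: 30.05
eef_pos: [0.39, 0.4228, 0.2391]
tcp_rot: [[-0.997, 0.081, -0.0], [0.081, 0.997, 0.002], [0.0, 0.002, -1.0]]
wrist_force: [0.3, 0.6, -0.3]
grip_width: 0.0005
```

```bash
python3 st.py
python3 - <<'E'
from h import *
import cv2
c=robot.read_camera("side");cv2.imwrite("pics/s8.png",cv2.resize(cv2.convertScaleAbs(c["pixels"][130:230,190:310,::-1],alpha=1.4),None,fx=6,fy=6,interpolation=2))
img=c['pixels'].astype(int)
m=(img[...,0]-img[...,1]>80);m[:, :180]=0;m[:165]=0;m[195:]=0;m[:,240:]=0
ys,xs=np.nonzero(m);print(len(xs),xs.mean(),ys.mean());p=plane(c,xs.mean(),ys.mean(),.102)
print(p, np.degrees(np.arctan2(p[1]-.355,p[0]-.454))%360)
c=robot.read_camera("scene");cv2.imwrite("pics/sc8.png",c["pixels"][:,:,::-1])
E
```

```text
30.05 [0.39   0.4228 0.2391] yaw(toolx) 175.33 q7 0.575 F [ 0.3287  0.5891 -0.2913] T [0.0435 0.0306 0.0098] g 0.0005066479503051069 eff7 0.20563527010381222
4 219.0 175.25
[0.44601696 0.33791591 0.102     ] 244.95428329574406
```

View pics/s8.png

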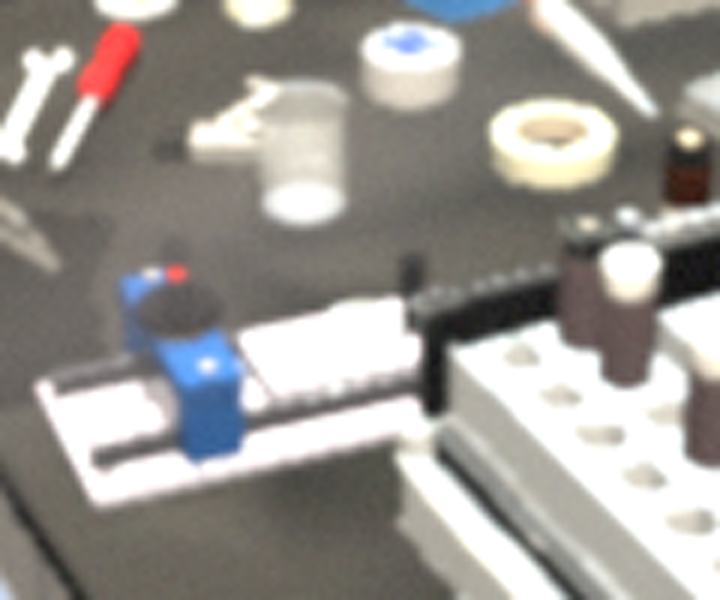

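View pics/sc8.png

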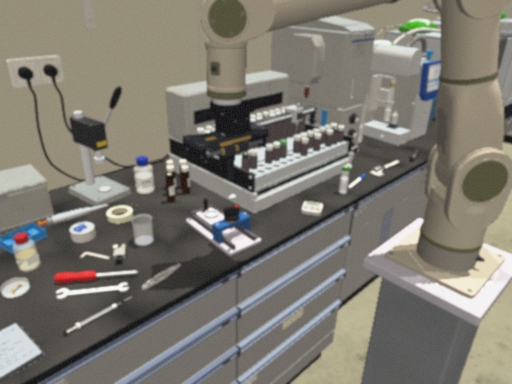

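Run:
```python
from h import *
c=robot.read_camera("side")
p=plane(c,190+412/6-.4,130+255/6-.4,.073);print(p, "carriage mm",(np.hypot(p[0]-.454,p[1]-.355)-.083)*1000)
print(proj(c,np.array([.454,.355,.073])+np.array([.9965,-.083,0])*.128))
robot.finish_job()
```

```text
[0.58018593 0.34426967 0.073     ] carriage mm 43.64134003845595
(np.float64(258.6371355756925), np.float64(171.98250386881995))
the job is handed in; nothing more can be done
```

I set the preload, pushed the carriage home and handed the job in at about 30 s of the 72 s. No verdict was reported.

- **Tightening:** I turned the thumbscrew clockwise, regripping once after about 152° because the wrist was near its joint limit. It bottomed after about 161°, within the expected 97–176°. Torque rose from about 0.05 N m while running to about 0.31 N m. That puts the washer at roughly 0.25 N m, between the 0.12 snug and 0.45 overtight limits.
- **Backing off:** I measured about 90° of back-off from the fitted bottoming angle. The torque read about 0 afterwards. A side picture taken after release put the red dot at yaw 245–247°, against an expected 248°.
- **Carriage:** I pushed it by the post with the fingers closed. It stopped hard at about 15 N, with the tool at x = 0.565 m against a predicted 0.566 m for home. The camera put the carriage at about 43.6 mm and the target is above 43 mm; that reading is only good to about 2 mm, so the hard stop is the better evidence.
- **Everything else:** The timer, beaker and green-capped vial look unmoved in the final scene picture; I did not measure their positions. The arm ended clear of everything.

**Disagreements:** The wrist camera placed the screw axis about 4 mm from where the grip later showed it to be. I used the grip-based position for the push.

I also sent one move the wrong way, back towards the robot, while the arm was raised. It touched nothing.

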